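Set the tray guide of a macaron depositor and lock its wing screw

TASK

Set the depositor's near tray guide to this tray: slide the guide up so that it carries the tray squarely home against the far fence and bears flush along the tray's edge, pushing gently so that the tray is not squeezed hard. Then lock the guide there with its wing screw, turned clockwise until it is firmly hand-tight but not overtightened. Leave the nozzles, brush and spatula on the deck as they lie.

Things in the scene. Friction and masses are not known exactly. Their poses are not given: they have to be found in the camera images.
- deck: depositor's dark feed deck (fixed): level plate 60 mm above the bench. Origin at bench height below the tray path; +x across the deck from near guide to far fence, +y along the feed to the depositing head, z up. In mm in this frame: plate x -210 to 250, y -300 to 520, top z 60; near guide's wing screw at x -115, y -30; the head at y over 290, up to 340 above the bench
- home (a point): point on the deck plate under the middle of the tray when it is home, at deck x 65, y -30, z 60 mm; axes as the deck. The far fence's face is 100 mm from here in +x: a fixed white plastic rail, 14 mm thick, 32 mm tall, 520 mm long along y, facing -x. Its own two wing screws behind it are already tight
- guide: near guide, loose on the deck until locked, 0.4 to 0.7 kg: white plastic rail 14 mm thick (x), 220 mm long (y), 32 mm tall, on a steel channel foot behind it. Origin under the rail's middle at deck height; +x towards the tray. Its foot is slotted around the screw post, so it slides along x with a little play in y and yaw. Flush on the home tray, its origin is at deck x -42 mm
- foot_end (a point): middle of the rear end of the guide's foot, guide x -95 mm, top of its plate. Foot: plate 5 mm thick and 60 mm wide (y) from the rail back to here, with a slot 17 mm wide from guide x -30 mm to this open end, and an upstanding flange along each side, 2 mm thick, inner faces at y -28 and +28 mm, tops 24 mm above the deck
- rail_left (a point): point on the tray-side face of the guide's rail, 105 mm to +y of its middle, 16 mm above the deck; at deck x -35 mm with the tray home and the guide flush on it
- rail_right (a point): the same, 105 mm to -y of the rail's middle
- tray: aluminium baking tray with mat and small pink macaron shells, 0.5 to 0.85 kg, loose on the deck between guide and fence: 200 mm (x) by 300 mm (y), rim 15 mm tall. Origin under its centre. Starts 8 to 16 mm short of the fence and a little askew, about 10 to 21 mm in front of the guide's rail. Sliding guide and tray together takes about 5 to 15 N
- tray_left (a point): middle of the tray's +y end edge, 150 mm from its centre, 8 mm above its underside; at deck x 65 mm when the tray is home
- tray_right (a point): the same at its -y end
- screw: the whole wing screw. Origin on its vertical axis, within 2 mm of deck height. Below its head a clamping washer (disc 33 mm wide, on a stiff spring) hangs a little above the guide's foot plate: it bites only after 0.3 to 1.6 rad of tightening, not known beforehand; from then on the clamping load grows by about 100 N per rad. Firmly hand-tight is a load of 35 to 90 N, best 60 N
- wing: the screw's steel head: hub 18 mm wide, two upright wings in one plane, 40 mm over both (its y), each 16 mm wide, 8 mm thick (its x). Origin on the axis under the hub, wings from 3 to 29 mm above it; yaw is the wings' direction. Clockwise from above tightens. Running free it drags with 0.27 N m while turning (partly gone when it stands); load adds 0.0025 N m per N: 0.15 N m above running free is best
- wing_top (a point): point on the screw axis at the height of the wings' top edge, about 44 mm above the deck at the start; goes down 2.5 mm per rad of tightening. The wings turn between the flanges of the guide's foot, their ends some 8 mm from them (less the guide's play), and rise 18 to 22 mm above the flange tops: fingers that reach no more than 14 mm below this point pass over the flanges
- wing_tip (a point): outer upper corner of the +y wing, 20 mm from the screw axis at the height of the wings' top edge
- nozzle_a: steel piping nozzle, cone 29 mm wide and 42 mm tall, standing on the deck; bystander
- nozzle_b: a second such nozzle on the deck; bystander
- spatula: spatula, 260 mm long, lying on the deck beside the tray on the head's side; bystander
- brush: pastry brush, 200 mm long, lying on the deck beside the tray on the other side; bystander
Things that resemble listed ones, but are neither listed nor needed, are in the scene too. What is shaped like the guide but pink or yellow is not meant.

How it is judged:
On the way, in this order (a step that is already met when the one before it is completed fails the run):
1. the guide has carried the tray home: both ends of the tray within 3 mm of home against the fence and both ends of the rail within 3.5 mm of where the home tray's edge lies (x of each of tray_left, tray_right in the frame of deck above 0.062 m and x of each of rail_left, rail_right in the frame of deck above -0.0385 m), for 0.2 s.
2. the wing screw clamps the guide with 35 N or more (contact force between screw and guide above 35 N), for 0.2 s.
At the end, for the whole second after the job is handed in: Both ends of the tray within 3 mm of home against the far fence (deck x = 65 mm), both ends of the guide's rail within 3.5 mm of where the home tray's edge lies (deck x = -35 mm), the wing screw clamping the guide with 35 to 90 N, guide and tray at rest (all of step 1 and contact force between screw and guide between 35 and 90 N and linear speed of each of guide, tray below 0.01 m/s); the robot touches nothing.
It fails at once if the tray is squeezed: more than 25 N between guide and tray (contact force between guide and tray above 25 N).
It fails at once if the wing screw is overtightened: more than 105 N of clamping load (contact force between screw and guide above 105 N).
It fails at once if the tray is lifted or tipped (angle between tray's own z axis and vertical above 0.08 rad).
It fails at once if a bystander is shoved more than 25 mm or knocked over (distance of any of nozzle_a, nozzle_b, spatula, brush from where it was at the start of the episode above 0.025 m).
It also fails if it takes over 70 s, if anything falls off the work surface, if the arm or the gripper's body presses on something with over 40 N, if the wrist force passes 120 N, or if a joint passes its speed limit or range.

ROBOT

A 6-joint arm with a two-finger parallel gripper is mounted at the origin on the work surface. World frame = base frame: x ahead of the robot, y to its left, z up, the work surface at z = 0. Lengths are in m, angles in rad, forces in N, time in s.
With the tool pointing down it reaches from about 0.225 to 0.875 m from the base axis. Payload 3.4 kg.
Tool frame: the origin (TCP) lies midway between the tips of the shut fingers; the grasp point (between the pads) lies 19 mm behind it; x points along the fingers, y is the direction in which the jaws open and shut, and the axes are right-handed (so a half turn about x gives the same grasp; the last joint's range is limited). The gripper opens to 85 mm and grips with 20 to 120 N. Pads are 22 mm wide; open, the fingers measure 114 mm over their backs; the gripper's body (76 mm by 85 mm) begins 54 mm behind the grasp point. The pads swing forward as they close: fully open they stand 13 mm farther back than shut.
Start: joints at [-1.226, 0.276, 1.505, -0, 1.361, -0.121], TCP at [0.258, -0.514, 0.231] pointing down, gripper open.
Joint ranges: [-2.89, 2.89], [-0.75, 2.08], [0.22, 2.7], [-1.18, 4.32], [0.11, 2.71], [-2.7, 2.7]. Speed limits (rad/s): [2.57, 2.57, 3.14, 3.14, 3.14, 3.14].

INTERFACE

Orientations are given as a rotation vector (axis times angle).
In Python, from cell import get_obs, camera, robot gives the robot as it stands.
- The arm moves only by the shell command python3 -m pendant 'ROWS' [OPENING] [FORCE]. ROWS is JSON, a list of rows, each a list of 6 numbers: the shift along the tool's x, y, z in units of 25 mm (1.0 is 25 mm), then the turn, a rotation vector about the tool's x, y, z in degrees. A call has 1 to 20 rows; each row shifts and turns the commanded pose from where the row before left it, along the tool's axes as they then stand; what a row does not reach is not made up. A row lasts 1/12 s, in which the tool goes at most 41.7 mm and 7.16 degrees, less where a joint would pass 70% of its speed; a pose out of reach is approached as far as the arm can. A call is refused whole if a number of a shift passes 1 or a number of a turn 7.16, either way. A call with a gripper value outside its range is refused whole. OPENING is the opening, from 0 (shut) to 1 (fully open), set as the call begins (- or left out, the last holds). The fingers move at their own pace and stop on an object; FORCE is the grip in N (left out, the last holds). Time passes only in rows, so rows that do not move let the fingers close. It gives the time, the measured TCP pose, the force and the opening at its end, in the units of the state.
- get_obs(): the state, without advancing time (a new reading comes with each control period).
- camera(name): name is "scene" or "side" or "wrist"; returns a dict with "frame" (420x560x3 uint8, blue, green, red), "camera_matrix" (3x3 intrinsics, pixels), "R" (3x3) and "t" (3): a world point X has camera coordinates R X + t. Camera axes: x right, y down, z forward; pixel columns grow to the right and rows downward; lengths in m; the calibration is good to about 2 mm. A picture is of the moment at which its call begins. There is no depth.
- robot.sign_off(): hands the job in, once; it reports no verdict.
The state is a dict: "time": time; "qpos": joint angles; "dq": joint speeds; "tau": joint torques, N m; "ee_pos": TCP position; "tool_rot": TCP orientation; "force": force on the tool from outside, world axes, zero at the start; "moment": the same for the moment, N m; "gripper_width": finger opening in m.
Only numpy, scipy, OpenCV 4.12 (cv2) and the standard library are available. Lean on these libraries where they do the work, as an engineer would, in place of code of your own. Each camera call takes 0.05 s, during which the arm holds its last target. There are 200 camera calls.

## Working session

There is one attempt and no reset: what is moved stays moved. The work goes in short steps, Python scripts to look and compute and a shell command to move; the robot and the scene stay as the last step left them, time stands still between calls to the robot, and variables do not carry over. Pictures are saved under pics/ and viewed, on a budget of 10 in all, crops included, one or two more only if the job needs it, and the job is handed in when it is done.

```bash
ls; mkdir -p pics; python3 - <<'E'
from cell import get_obs,camera
import cv2,numpy as np
o=get_obs()
for k,v in o.items(): print(k,np.round(v,4))
for n in("scene","side"):
    c=camera(n); cv2.imwrite(f"pics/{n}0.png",c["frame"]); print(n,c["camera_matrix"].tolist(),np.round(c["R"],4).tolist(),np.round(c["t"],4).tolist())
E
```

```text
pics
time 0.0
qpos [-1.226   0.2766  1.5062 -0.      1.3607 -0.121 ]
dq [ 0.0002 -0.0001  0.0001  0.0012 -0.001  -0.0001]
tau [-2.70000e-03 -4.16777e+01 -2.45810e+01 -4.00000e-04  1.11000e-02
 -0.00000e+00]
ee_pos [ 0.258  -0.5132  0.2304]
tool_rot [ 1.9627  0.4674 -1.9632]
force [-0.7169 -0.4626  0.344 ]
moment [ 0.0444 -0.0247  0.0405]
gripper_width 0.0852
scene [[479.1665208203327, 0.0, 280.81478455011313], [0.0, 479.1665208203327, 211.25408524919348], [0.0, 0.0, 1.0]] [[0.1779, 0.9838, -0.0196], [0.6585, -0.1338, -0.7406], [-0.7312, 0.1189, -0.6717]] [-0.0253, -0.2466, 1.8235]
side [[446.8181664350786, 0.0, 270.587480937203], [0.0, 446.8181664350786, 207.63370441525845], [0.0, 0.0, 1.0]] [[-0.9516, -0.3071, 0.0142], [-0.2219, 0.6541, -0.7231], [0.2128, -0.6912, -0.6906]] [0.4132, 0.2291, 0.9787]
```

View pics/scene0.png

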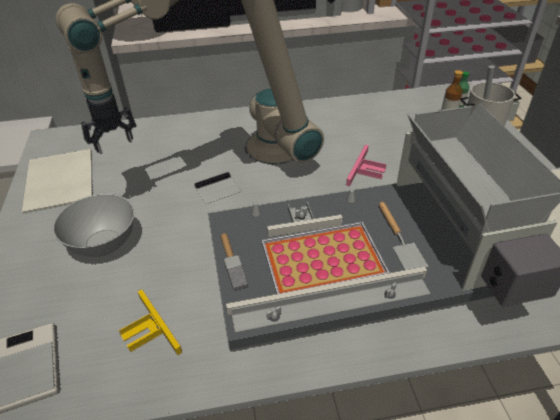

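View pics/side0.png

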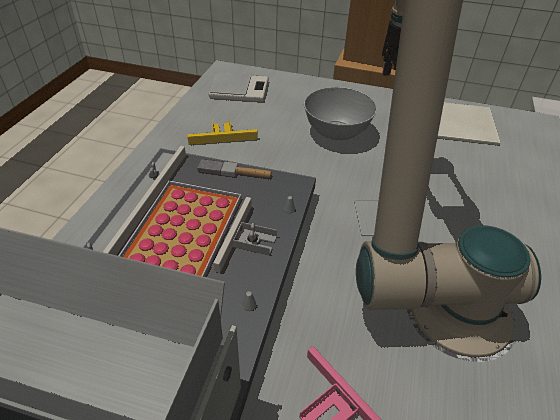

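The scene view has the deck ahead of the robot: white guide at about (305,226), its screw at (303,212), the tray at (322,258) and the fence from (230,303) to (427,272). The side view has the screw at (252,237). I'll enlarge both for corner pixels.

```bash
cat > h.py <<'E'
import numpy as np,cv2
from cell import camera,get_obs
def ray(c,uv):
    K,R,t=c["camera_matrix"],np.array(c["R"]),np.array(c["t"])
    d=R.T@np.linalg.solve(K,[uv[0],uv[1],1.]); return -R.T@t,d
def plane(c,uv,z):
    o,d=ray(c,uv); return o+d*(z-o[2])/d[2]
def tri(c1,u1,c2,u2):
    o1,d1=ray(c1,u1);o2,d2=ray(c2,u2)
    s=np.linalg.lstsq(np.c_[d1,-d2],o2-o1,rcond=None)[0]
    a,b=o1+s[0]*d1,o2+s[1]*d2; return (a+b)/2,np.linalg.norm(a-b)
def proj(c,X):
    p=c["camera_matrix"]@(np.array(c["R"])@X+c["t"]); return p[:2]/p[2]
E
python3 - <<'E'
import cv2,numpy as np
a=cv2.imread("pics/scene0.png")[180:330,200:440]; b=cv2.imread("pics/side0.png")[140:290,80:320]
r=lambda i:cv2.resize(i,None,fx=3.3,fy=3.3,interpolation=cv2.INTER_CUBIC)[:,:780]
a=cv2.resize(a,(480,300),interpolation=2);b=cv2.resize(b,(480,300),interpolation=2)
cv2.imwrite("pics/both.png",np.vstack([a,b]))
E
```

```text
(no output)
```

View pics/both.png

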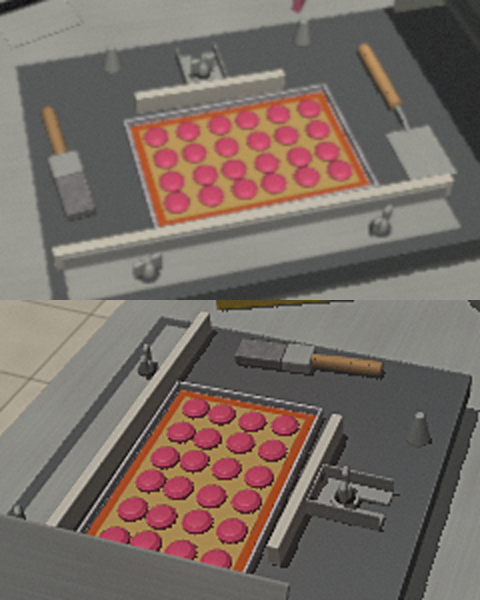

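```bash
python3 - <<'E'
from h import *
s=camera("scene");d=camera("side")
f1=plane(s,(226.5,304),.092);f2=plane(s,(424.5,268.3),.092)
print("fence",f1,f2,np.linalg.norm(f2-f1))
print("fend tri",tri(s,(226.5,304),d,(184,146.5)))
k=plane(s,(209,213.5),.06);print("corner",k,plane(d,(315,177.5),.06))
v=(f2-f1)[:2];yaw=np.arctan2(-v[0],v[1]);print("yaw",yaw)
X=np.array([np.cos(yaw),np.sin(yaw)]);Y=np.array([-X[1],X[0]])
m=((f1+f2)/2)[:2]; O=m-.165*X+.03*Y
print("deck O",O,"screw by deck",O-.115*X-.03*Y)
print("corner in deck",(k[:2]-O)@X,(k[:2]-O)@Y)
print("screw tri",tri(s,(301.5,208.5),d,(252.5,223.5)))
for n,u in dict(gl=(268.5,227),gr=(342,217)).items():
    p=plane(s,u,.092)[:2]-O; print(n,p@X,p@Y)
E
```

```text
fence [ 0.77129635 -0.24654752  0.092     ] [0.75681818 0.26871149 0.092     ] 0.5154623801898865
fend tri (array([ 0.77071489, -0.24719823,  0.09233292]), np.float64(0.0018568894144528481))
corner [ 0.39799565 -0.26752097  0.06      ] [ 0.39710713 -0.27408464  0.06      ]
yaw 0.02809143978525504
deck O [0.59827973 0.03643567] screw by deck [0.48416773 0.00321742]
corner in deck -0.20874251359703588 -0.29821119771648064
screw tri (array([ 0.48352222, -0.00237983,  0.11233298]), np.float64(0.010100205674428436))
gl -0.07701428561880282 -0.13740660106976593
gr -0.06988160548753623 0.07840653013665103
```

```bash
cat >> h.py <<'E'
from scipy.spatial.transform import Rotation as Ro
YAW=.028; O=np.array([.5983,.0364]); X=np.array([np.cos(YAW),np.sin(YAW)]);Y=np.array([-X[1],X[0]])
def D(p): return np.array([(p[:2]-O)@X,(p[:2]-O)@Y])*1000
def W(x,y): return O+x/1000*X+y/1000*Y
def todo(target,ang):
    "shift in tool axes (units 25mm), turn about tool x (deg) so that tool y has world heading ang (mod 180)"
    o=get_obs();R=Ro.from_rotvec(o["tool_rot"]).as_matrix()
    s=R.T@(np.array(target)-o["ee_pos"])/.025
    h=np.arctan2(R[1,1],R[0,1]); dh=(ang-h+np.pi/2)%np.pi-np.pi/2
    print("t",round(o["time"],2),"shift",np.round(s,2),"turn x",round(np.degrees(-dh),1),"tilt x",np.round(R[:,0],3),"y",np.round(R[:,1],3),"z",np.round(R[:,2],3),"q6",round(o["qpos"][5],2),"deck",np.round(D(o["ee_pos"]),1),"z",round(o["ee_pos"][2],4),"F",np.round(o["force"],1),"M",np.round(o["moment"],3))
E
python3 - <<'E'
from h import *
print(W(-115,-30)); todo([*W(-135,-30),.24],YAW+np.pi/2)
E
```

```text
[0.48418497 0.00319218]
t 0.2 shift [ -0.35 -14.74 -16.64] turn x 25.1 tilt x [-0.     0.001 -1.   ] y [ 0.449 -0.893 -0.001] z [-0.893 -0.449 -0.   ] q6 -0.12 deck [-355.4 -540.1] z 0.2308 F [-0.3  0.6  0. ] M [-0.015 -0.002 -0.025]
```

```bash
python3 -m pendant '[[0,-0.4,-0.5,0,0,0],[0,-0.87,-0.98,0,0,0],[0,-0.87,-0.98,0,0,0],[0,-0.87,-0.98,0,0,0],[0,-0.87,-0.98,0,0,0],[0,-0.87,-0.98,0,0,0],[0,-0.87,-0.98,0,0,0],[0,-0.87,-0.98,0,0,0],[0,-0.87,-0.98,0,0,0],[0,-0.87,-0.98,0,0,0],[0,-0.87,-0.98,0,0,0],[0,-0.87,-0.98,0,0,0],[0,-0.87,-0.98,0,0,0],[0,-0.87,-0.98,0,0,0],[0,-0.87,-0.98,0,0,0],[0,-0.87,-0.98,6.3,0,0],[0,-0.8,-0.8,6.3,0,0],[0,-0.4,-0.4,6.3,0,0],[0,0,0,6.2,0,0],[0,0,0,0,0,0]]' 1; python3 - <<'E'
from h import *
todo([*W(-135,-30),.24],YAW+np.pi/2)
w=camera("wrist");cv2.imwrite("pics/w1.png",w["frame"])
for p in [(-115,-30,104),(-49,-135,76),(165,-30,92)]: print(p,proj(w,np.r_[W(*p[:2]),p[2]/1000]))
E
```

```text
time: 1.87
ee_pos: [0.4652, -0.0031, 0.2311]
tool_rot: [2.206, 0.033, -2.208]
force: [-0.0, 0.2, -0.1]
gripper_width: 0.0852
t 1.87 shift [-0.35 -0.23  0.03] turn x 0.1 tilt x [-0.001  0.    -1.   ] y [ 0.029 -1.    -0.   ] z [-1.    -0.029  0.001] q6 1.38 deck [-134.2  -35.8] z 0.2311 F [-0.   0.2 -0.1] M [ 0.006  0.058 -0.025]
(-115, -30, 104) [274.57758137 185.96431537]
(-49, -135, 76) [383.48234517 112.84253743]
(165, -30, 92) [ 273.57603734 -221.65878838]
```

View pics/w1.png

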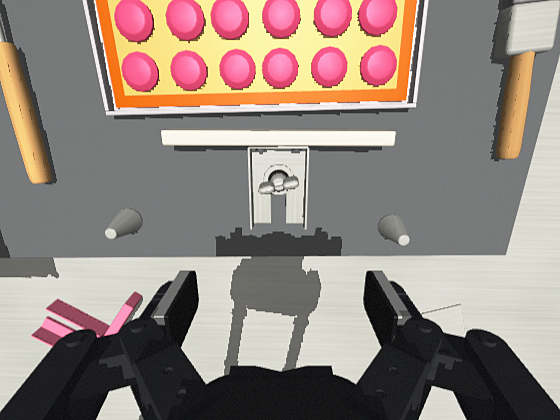

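The wrist view shows the screw's hub at (279,184) and its wings from (261,188) to (298,182), mostly along y. The rail's top runs from (162,131) to (395,131), with nozzles at (125,222) and (396,230). I'll measure these.

```bash
python3 - <<'E'
from h import *
w=camera("wrist")
def P(n,u,z): p=plane(w,u,z); print(n,np.round(D(p),1),np.round(p,4))
P("screw",(279.5,184),.104)
a=plane(w,(261,188),.102);b=plane(w,(298,181.5),.102);v=(a-b)
print("wing heading",np.arctan2(v[1],v[0]),np.linalg.norm(v))
P("rail back L",(162,145),.092);P("rail back R",(395,145),.092)
P("rail fr L",(162,131),.092);P("rail fr R",(395,131),.092)
P("flL",(248,149),.084);P("flR",(309,149),.084);P("fl rearL",(250,228),.084);P("fl rearR",(306,228),.084)
P("tray L",(107,114),.075);P("tray R",(416,107),.075)
P("nozL top",(110,233),.102);P("nozL base",(132,215),.06);P("nozR top",(403,240),.102);P("nozR base",(385,220),.06)
E
```

```text
screw [-113.3  -35.3] [ 0.486  -0.0021  0.104 ]
wing heading 1.7827047353752579 0.03590079204721335
rail back L [-79.1  76.1] [0.5171 0.1103 0.092 ]
rail back R [ -77.7 -144.6] [ 0.5247 -0.1103  0.092 ]
rail fr L [-66.3  74.5] [0.53  0.109 0.092]
rail fr R [ -64.9 -142.9] [ 0.5374 -0.1082  0.092 ]
flL [-83.2  -4.3] [0.5152 0.0297 0.084 ]
flR [-82.8 -64. ] [ 0.5173 -0.0299  0.084 ]
fl rearL [-166.4   -4. ] [0.4321 0.0278 0.084 ]
fl rearR [-166.   -63.9] [ 0.4341 -0.0321  0.084 ]
tray L [-51.7 132.5] [0.5429 0.1674 0.075 ]
tray R [ -43.4 -166.6] [ 0.5596 -0.1313  0.075 ]
nozL top [-165.4  135.5] [0.4292 0.1672 0.102 ]
nozL base [-160.9  132.7] [0.4338 0.1646 0.06  ]
nozR top [-171.4 -161.5] [ 0.4315 -0.1298  0.102 ]
nozR base [-165.2 -156.6] [ 0.4375 -0.1248  0.06  ]
```

```bash
sed -i 's/O=np.array(\[.5983,.0364\])/O=np.array([.5995,.0314])/' h.py; python3 - <<'E'
from h import *
todo([*W(-114,-30),.058],YAW+np.pi/2)
E
```

```text
t 1.97 shift [ 6.93 -0.08 -0.86] turn x 0.2 tilt x [-0.001  0.    -1.   ] y [ 0.032 -0.999 -0.   ] z [-0.999 -0.032  0.001] q6 1.38 deck [-135.5  -32. ] z 0.2312 F [0.2 0.5 0.6] M [ 0.022 -0.018  0.046]
```

```bash
python3 -m pendant '[[0.5,-0.08,-0.43,0.2,0,0],[0.9,0,-0.43,0,0,0],[0.9,0,0,0,0,0],[0.9,0,0,0,0,0],[0.9,0,0,0,0,0],[0.9,0,0,0,0,0],[0.8,0,0,0,0,0],[0.6,0,0,0,0,0],[0.4,0,0,0,0,0],[0.13,0,0,0,0,0],[0,0,0,0,0,0],[0,0,0,0,0,0]]' ; python3 - <<'E'
from h import *
todo([*W(-92,-30),.058],YAW+np.pi/2)
w=camera("wrist");cv2.imwrite("pics/w2.png",w["frame"])
E
```

```text
time: 2.97
ee_pos: [0.4873, -0.0028, 0.0585]
tool_rot: [2.209, 0.027, -2.208]
force: [-1.0, 0.3, 0.0]
gripper_width: 0.0854
t 2.97 shift [ 0.02 -0.04 -0.84] turn x -0.2 tilt x [ 0.001 -0.    -1.   ] y [ 0.025 -1.     0.   ] z [-1.    -0.025 -0.001] q6 1.4 deck [-113.1  -31. ] z 0.0585 F [-1.   0.3  0. ] M [ 0.012 -0.007 -0.043]
```

View pics/w2.png

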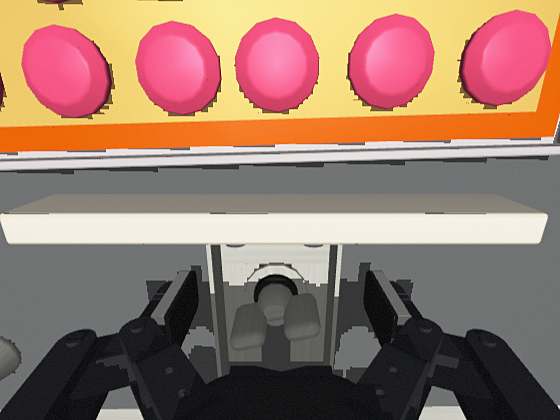

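The fingers straddle the foot behind the rail, clear of the flanges and the screw. I'll push slowly.

```bash
python3 -m pendant '[[0,0,-0.2,0,0,0],[0,0,-0.2,0,0,0],[0,0,-0.1,0,0,0],[0,0,-0.05,0,0,0],[0,0,-0.05,0,0,0],[0,0,-0.05,0,0,0],[0,0,-0.05,0,0,0],[0,0,-0.05,0,0,0],[0,0,-0.05,0,0,0],[0,0,-0.05,0,0,0]]' ; python3 -m pendant '[[0,0,-0.05,0,0,0],[0,0,-0.05,0,0,0],[0,0,-0.05,0,0,0],[0,0,-0.05,0,0,0],[0,0,-0.05,0,0,0],[0,0,-0.05,0,0,0]]';python3 - <<'E'
from h import *
todo([*W(-60,-30),.058],YAW+np.pi/2)
E
```

```text
time: 3.85
ee_pos: [0.5083, -0.0019, 0.058]
tool_rot: [2.209, 0.027, -2.209]
force: [-2.0, -0.5, 1.5]
gripper_width: 0.0855
time: 4.35
ee_pos: [0.514, -0.0015, 0.0578]
tool_rot: [2.205, 0.028, -2.213]
force: [-3.7, -0.0, 1.5]
gripper_width: 0.0854
t 4.35 shift [-0.01 -0.02 -1.05] turn x -0.2 tilt x [-0.004  0.    -1.   ] y [ 0.025 -1.    -0.   ] z [-1.    -0.025  0.004] q6 1.41 deck [-86.3 -30.5] z 0.0578 F [-3.7 -0.   1.5] M [-0.002  0.592  0.038]
```

```bash
R='x'; python3 -m pendant '[[0,0,-0.05,0,0,0],[0,0,-0.05,0,0,0],[0,0,-0.05,0,0,0],[0,0,-0.05,0,0,0],[0,0,-0.05,0,0,0],[0,0,-0.05,0,0,0]]' | egrep 'ee|force'; python3 -m pendant '[[0,0,-0.05,0,0,0],[0,0,-0.05,0,0,0],[0,0,-0.05,0,0,0],[0,0,-0.05,0,0,0],[0,0,-0.05,0,0,0],[0,0,-0.05,0,0,0]]'| egrep 'ee|force';python3 - <<'E'
from h import *
todo([*W(-60,-30),.058],YAW+np.pi/2)
w=camera("wrist");cv2.imwrite("pics/w3.png",w["frame"])
E
```

```text
ee_pos: [0.5226, -0.0016, 0.0578]
force: [-6.1, -1.0, 1.6]
ee_pos: [0.5271, -0.0009, 0.0578]
force: [-10.8, 0.4, 5.7]
t 5.35 shift [-0.01 -0.01 -0.53] turn x -0.1 tilt x [-0.008  0.    -1.   ] y [ 0.026 -1.    -0.001] z [-1.    -0.026  0.008] q6 1.41 deck [-73.3 -30.3] z 0.0578 F [-10.8   0.4   5.7] M [0.308 1.51  0.484]
```

```bash
python3 -m pendant '[[0,0,-0.04,0,0,0],[0,0,-0.04,0,0,0],[0,0,-0.04,0,0,0],[0,0,-0.04,0,0,0]]' | egrep 'ee|force'; python3 -m pendant '[[0,0,-0.04,0,0,0],[0,0,-0.04,0,0,0]]'| egrep 'ee|force';python3 - <<'E'
from h import *
todo([*W(-60,-30),.058],YAW+np.pi/2)
w=camera("scene");cv2.imwrite("pics/s3.png",w["frame"])
w=camera("wrist");cv2.imwrite("pics/w3.png",w["frame"])
E
```

```text
ee_pos: [0.5308, -0.0006, 0.0578]
force: [-10.2, 0.2, 5.7]
ee_pos: [0.5327, -0.0005, 0.0578]
force: [-10.7, 0.9, 5.4]
t 5.9 shift [-0.01  0.   -0.31] turn x -0.1 tilt x [-0.008  0.001 -1.   ] y [ 0.026 -1.    -0.001] z [-1.    -0.026  0.008] q6 1.41 deck [-67.7 -30. ] z 0.0578 F [-10.7   0.9   5.4] M [0.374 1.394 0.353]
```

```bash
for i in 1; do python3 -m pendant '[[0,0,-0.04,0,0,0],[0,0,-0.04,0,0,0]]' | egrep 'ee|force'; done; python3 -m pendant '[[0,0,-0.03,0,0,0],[0,0,-0.03,0,0,0]]'| egrep 'ee|force';python3 - <<'E'
from h import *
todo([*W(-60,-30),.058],YAW+np.pi/2)
E
```

```text
ee_pos: [0.5344, -0.0005, 0.0578]
force: [-10.2, -0.2, 5.9]
ee_pos: [0.5347, -0.0005, 0.0578]
force: [-14.3, 0.4, 10.1]
t 6.33 shift [-0.01 -0.   -0.23] turn x -0.1 tilt x [-0.011  0.001 -1.   ] y [ 0.026 -1.    -0.001] z [-1.    -0.026  0.011] q6 1.41 deck [-65.7 -30.1] z 0.0578 F [-14.3   0.4  10.1] M [0.184 1.973 0.184]
```

View pics/w3.png

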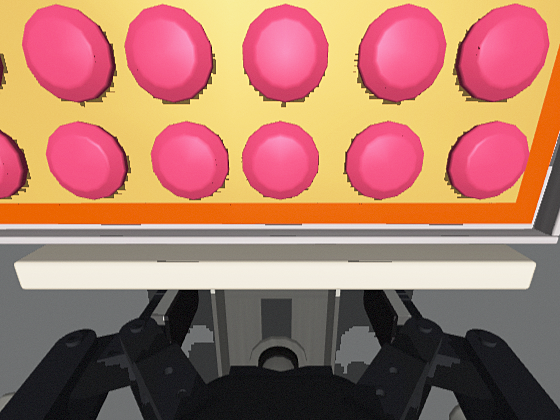

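The wrist view shows the rail flush along the tray's near edge (rows 232–245). The force has just risen to 14 N, so I'll check the tray's far edge against the fence.

```bash
python3 - <<'E'
from h import *
s=camera("scene");d=camera("side");
a=cv2.resize(s["frame"][205:315,210:440],(690,330),interpolation=2);b=cv2.resize(d["frame"][140:230,100:270],(510,270),interpolation=2)
b=np.hstack([b,np.zeros((270,180,3),np.uint8)])
cv2.imwrite("pics/b2.png",np.vstack([a,b]))
o=get_obs();print(o["force"],o["moment"])
E
```

```text
[-12.69315546  -0.15766497   7.98382148] [0.2448757  1.79406678 0.19054135]
```

View pics/b2.png

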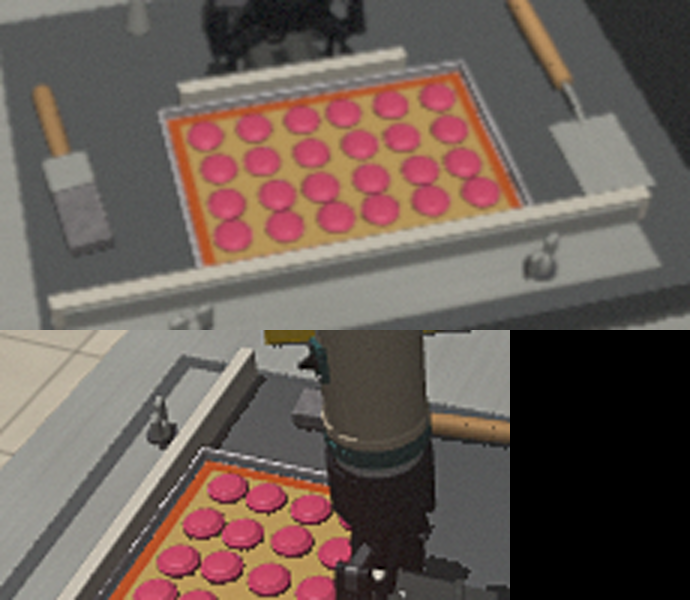

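```bash
python3 - <<'E'
from h import *
s=camera("scene");w=camera("wrist");d=camera("side")
for u in[(264,242.3),(364,226)]: print(D(plane(s,u,.075)))
print("fence",[D(plane(s,u,.092)) for u in[(226.5,304),(424.5,268.3)]])
print("rail top",[D(plane(s,u,.092)) for u in[(271,240),(344.5,223)]])
print("side corner far",D(plane(d,(100+205/3,140+118/3.),.075)),"fence",D(plane(d,(184,146.5),.092)))
cv2.imwrite("pics/w4.png",w["frame"]); g=cv2.cvtColor(w["frame"],6)
for c in(60,150,420,500): print(c,g[215:300:3,c])
E
```

```text
[ -37.69550456 -153.51992172]
[-37.30580978 140.38780193]
fence [array([ 163.94749823, -282.64823732]), array([163.90036446, 232.81414071])]
rail top [array([ -25.68698472, -135.25740252]), array([-45.20094021,  82.91529303])]
side corner far [ 153.78288405 -159.69607643] fence [ 163.32200115 -284.83698469]
60 [129 130 128 208 228 106 117 136 224 225 124 131 129 132 133 135 230 238
 237 238 238 236 237 237 239 107 112 111 113]
150 [131 133 132 105 230 107 116 127 222 227 125 130 130 130 132 136 230 237
 238 239 237 237 237 237 240  52  53  51  57]
420 [132 133 129 193 230 101 122 138 225 229 124 130 131 132 131 146 234 238
 239 238 239 236 237 237 239 110 114 112 113]
500 [131 129 132 212 228  99 118 130 222 223 120 127 130 132 131 137 230 239
 240 239 238 237 236 236 239 109 114 114 113]
```

```bash
python3 -m pendant '[[0,0,-0.03,0,0,0],[0,0,0,0,0,0]]' | egrep 'ee|force'; python3 -m pendant '[[0,0,-0.02,0,0,0],[0,0,0,0,0,0]]'| egrep 'ee|force';python3 - <<'E'
from h import *
todo([*W(-60,-30),.058],YAW+np.pi/2)
E
```

```text
ee_pos: [0.5346, -0.0005, 0.0578]
force: [-15.2, -0.2, 10.3]
ee_pos: [0.5346, -0.0005, 0.0578]
force: [-15.6, -0.6, 10.6]
t 6.92 shift [-0.01 -0.   -0.23] turn x -0.1 tilt x [-0.014  0.001 -1.   ] y [ 0.026 -1.    -0.001] z [-1.    -0.026  0.014] q6 1.42 deck [-65.7 -30.1] z 0.0578 F [-15.6  -0.6  10.6] M [0.199 2.156 0.19 ]
```

```bash
python3 -m pendant '[[0,0,0.1,0,0,0],[0,0,0.2,0,0,0],[0,0,0.4,0,0,0],[0,0,0.2,0,0,0],[-0.4,0,0,0,0,0],[-1,0,0,0,0,0],[-1,0,0,0,0,0],[-1,0,0,0,0,0],[-1,0,0,0,0,0],[-1,0,-0.5,0,0,0],[-1,0,-0.9,0,0,0],[-0.4,0,-0.9,0,0,0],[0,0,-0.9,0,0,0],[0,0,-0.5,0,0,0],[0,0,0,0,0,0],[0,0,0,0,0,0]]' ; python3 - <<'E'
from h import *
todo([*W(10,-30),.24],YAW+np.pi/2)
w=camera("wrist");cv2.imwrite("pics/w5.png",w["frame"])
E
```

```text
time: 8.25
ee_pos: [0.6119, 0.0006, 0.2283]
tool_rot: [2.209, 0.027, -2.209]
force: [-0.8, -0.6, 0.6]
gripper_width: 0.0854
t 8.25 shift [-0.47 -0.04  0.06] turn x -0.2 tilt x [ 0. -0. -1.] y [ 0.025 -1.     0.   ] z [-1.    -0.025 -0.   ] q6 1.43 deck [ 11.5 -31.1] z 0.2283 F [-0.8 -0.6  0.6] M [0.042 0.005 0.022]
```

View pics/w5.png

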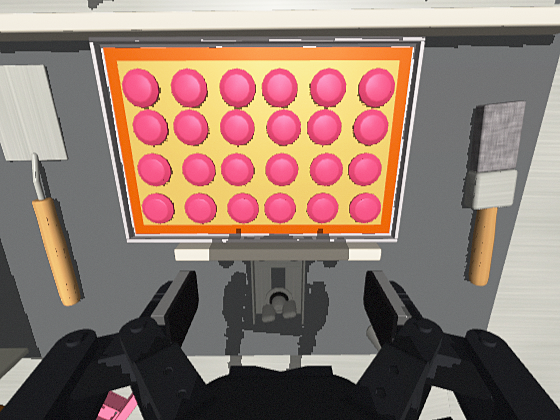

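The view shows the tray's far edge at rows 42 (left) and 38 (right), just below the fence's edge, and the rail along the tray's near edge at rows 241–248. I'll turn these into numbers.

```bash
python3 - <<'E'
from h import *
w=camera("wrist"); g=cv2.cvtColor(w["frame"],6)
for c in(100,415,60,450): print(c,"fence side",list(enumerate(g[25:52,c],25)))
for c in(190,365): print(c,"rail",list(enumerate(g[230:266,c],230)))
def P(n,u,z): p=plane(w,u,z); print(n,np.round(D(p),1))
P("far L",(92,42),.075);P("far R",(424,38),.075);P("near L",(127,241),.075);P("near R",(397,241),.075)
P("fenceL",(100,36),.092);P("fenceR",(420,30),.092);P("railL",(190,248),.092);P("railR",(365,248),.092);P("screw",(280,299),.104)
E
```

```text
100 fence side [(25, np.uint8(239)), (26, np.uint8(242)), (27, np.uint8(234)), (28, np.uint8(205)), (29, np.uint8(152)), (30, np.uint8(94)), (31, np.uint8(69)), (32, np.uint8(78)), (33, np.uint8(75)), (34, np.uint8(72)), (35, np.uint8(91)), (36, np.uint8(107)), (37, np.uint8(108)), (38, np.uint8(107)), (39, np.uint8(103)), (40, np.uint8(77)), (41, np.uint8(61)), (42, np.uint8(79)), (43, np.uint8(105)), (44, np.uint8(113)), (45, np.uint8(111)), (46, np.uint8(110)), (47, np.uint8(96)), (48, np.uint8(75)), (49, np.uint8(65)), (50, np.uint8(61)), (51, np.uint8(51))]
415 fence side [(25, np.uint8(159)), (26, np.uint8(96)), (27, np.uint8(68)), (28, np.uint8(78)), (29, np.uint8(76)), (30, np.uint8(78)), (31, np.uint8(77)), (32, np.uint8(77)), (33, np.uint8(73)), (34, np.uint8(77)), (35, np.uint8(85)), (36, np.uint8(201)), (37, np.uint8(237)), (38, np.uint8(219)), (39, np.uint8(145)), (40, np.uint8(61)), (41, np.uint8(60)), (42, np.uint8(100)), (43, np.uint8(118)), (44, np.uint8(112)), (45, np.uint8(126)), (46, np.uint8(122)), (47, np.uint8(103)), (48, np.uint8(101)), (49, np.uint8(94)), (50
[... 2255 characters left out ...]
), (243, np.uint8(128)), (244, np.uint8(131)), (245, np.uint8(133)), (246, np.uint8(128)), (247, np.uint8(133)), (248, np.uint8(221)), (249, np.uint8(244)), (250, np.uint8(244)), (251, np.uint8(242)), (252, np.uint8(241)), (253, np.uint8(241)), (254, np.uint8(241)), (255, np.uint8(239)), (256, np.uint8(240)), (257, np.uint8(242)), (258, np.uint8(245)), (259, np.uint8(188)), (260, np.uint8(103)), (261, np.uint8(112)), (262, np.uint8(115)), (263, np.uint8(116)), (264, np.uint8(115)), (265, np.uint8(112))]
far L [155.5 137.3]
far R [ 158.4 -159. ]
near L [-38.8 139.3]
near R [ -39.3 -160.3]
fenceL [156.5 120. ]
fenceR [ 160.7 -147.4]
railL [-39.3  64.6]
railR [ -39.6 -120.1]
screw [-94.2 -30.3]
```

```bash
python3 - <<'E'
from h import *
w=camera("wrist"); g=cv2.cvtColor(w["frame"],6)
Q=lambda u,z:plane(w,u,z)
a,b=Q((60,38.5),.06),Q((450,33.8),.06); a2,b2=Q((60,29.2),.092),Q((450,24.8),.092)
for n,p,q in[("base",a,b),("top",a2,b2),("trayfar",Q((100,35),.075),Q((415,35.6),.075)),("traynear",Q((130,241.5),.075),Q((395,241.3),.075)),("rail",Q((190,247.5),.092),Q((365,247.3),.092))]:
    v=p-q; print(n,np.round(D(p),1),np.round(D(q),1),"heading-90",np.arctan2(v[1],v[0])-np.pi/2)
E
```

```text
base [161.1 175.1] [ 164.6 -189.1] heading-90 0.03774707828477197
top [161.1 152.3] [ 164.  -171.6] heading-90 0.037015043925779256
trayfar [160.6 129. ] [ 159.9 -150.6] heading-90 0.025533288346683003
traynear [-39.8 136.1] [ -40. -158.] heading-90 0.02722679319286092
rail [-39.1  64.5] [ -39.2 -120. ] heading-90 0.027631201841111563
```

The −y end of the tray is still about 4 mm off the fence because my deck yaw was about 0.011 rad low. I'll correct the frame and push again with the tool squared to the fence.

```bash
python3 - <<'E'
from h import *
w=camera("wrist");m=(plane(w,(60,38.5),.06)+plane(w,(450,33.8),.06))[:2]/2
y=.0375;x_=np.array([np.cos(y),np.sin(y)]);y_=np.array([-x_[1],x_[0]])
s=np.array([.486,-.0021])
o=x_*((m@x_)-.165)+y_*((s@y_)+.03); print(o,"screw x",(s-o)@x_)
open("h.py","a").write(f"YAW=.0375;X=np.array({x_.tolist()});Y=np.array({y_.tolist()});O=np.array({o.tolist()})\n")
E
python3 - <<'E'
from h import *
todo([*W(-92,-30),.059],YAW+np.pi/2)
E
```

```text
[0.59716232 0.03209165] screw x -0.11236605695945509
t 8.45 shift [ 6.77 -0.02  4.17] turn x -0.7 tilt x [-0. -0. -1.] y [ 0.025 -1.     0.   ] z [-1.    -0.025  0.   ] q6 1.43 deck [ 12.2 -31.9] z 0.2282 F [-0.   0.2  0.3] M [0.021 0.071 0.029]
```

```bash
python3 -m pendant '[[0,0,0.5,-0.7,0,0],[0,0,1,0,0,0],[0,0,1,0,0,0],[0,-0.02,1,0,0,0],[0.4,0,0.5,0,0,0],[1,0,0.17,0,0,0],[1,0,0,0,0,0],[1,0,0,0,0,0],[1,0,0,0,0,0],[1,0,0,0,0,0],[0.7,0,0,0,0,0],[0.5,0,0,0,0,0],[0.17,0,0,0,0,0],[0,0,0,0,0,0],[0,0,0,0,0,0]]' ; python3 - <<'E'
from h import *
todo([*W(-63,-30),.059],YAW+np.pi/2)
E
```

```text
time: 9.7
ee_pos: [0.5076, -0.0026, 0.0594]
tool_rot: [2.204, 0.04, -2.202]
force: [0.1, 0.5, -0.3]
gripper_width: 0.0857
t 9.7 shift [ 0.02 -0.05 -1.11] turn x -0.0 tilt x [ 0.001 -0.    -1.   ] y [ 0.037 -0.999  0.   ] z [-0.999 -0.037 -0.001] q6 1.39 deck [-90.8 -31.3] z 0.0594 F [ 0.1  0.5 -0.3] M [ 0.038 -0.029 -0.002]
```

```bash
python3 -m pendant '[[0,0,-0.2,0,0,0],[0,0,-0.2,0,0,0],[0,0,-0.2,0,0,0],[0,0,-0.05,0,0,0],[0,0,-0.05,0,0,0],[0,0,-0.05,0,0,0],[0,0,-0.05,0,0,0],[0,0,-0.05,0,0,0],[0,0,-0.05,0,0,0]]' | egrep 'ee|force'; python3 -m pendant '[[0,0,-0.04,0,0,0],[0,0,-0.04,0,0,0]]'| egrep 'ee|force'; python3 - <<'E'
from h import *
todo([*W(-63,-30),.059],YAW+np.pi/2)
E
```

```text
ee_pos: [0.5298, -0.0017, 0.0587]
force: [0.3, 0.3, 0.4]
ee_pos: [0.5319, -0.0016, 0.0588]
force: [-0.9, -0.1, -0.6]
t 10.62 shift [-0.01 -0.05 -0.14] turn x -0.0 tilt x [-0. -0. -1.] y [ 0.037 -0.999  0.   ] z [-0.999 -0.037  0.   ] q6 1.4 deck [-66.4 -31.3] z 0.0588 F [-0.9 -0.1 -0.6] M [ 0.014 -0.004  0.042]
```

```bash
python3 -m pendant '[[0,0,-0.04,0,0,0],[0,0,-0.04,0,0,0]]'| egrep 'ee|force';python3 -m pendant '[[0,0,-0.04,0,0,0],[0,0,-0.04,0,0,0]]'| egrep 'ee|force'; python3 - <<'E'
from h import *
todo([*W(-63,-30),.059],YAW+np.pi/2)
E
```

```text
ee_pos: [0.534, -0.0015, 0.0588]
force: [0.6, 0.7, -0.6]
ee_pos: [0.5344, -0.0015, 0.0587]
force: [-5.1, -0.8, 4.0]
t 10.95 shift [-0.01 -0.05 -0.04] turn x -0.0 tilt x [-0.003 -0.    -1.   ] y [ 0.037 -0.999  0.   ] z [-0.999 -0.037  0.003] q6 1.4 deck [-64.  -31.2] z 0.0587 F [-5.1 -0.8  4. ] M [-0.374  0.652 -0.231]
```

```bash
python3 -m pendant '[[0,0,-0.03,0,0,0],[0,0,-0.03,0,0,0]]'| egrep 'ee|force';python3 -m pendant '[[0,0,-0.03,0,0,0],[0,0,-0.03,0,0,0]]'| egrep 'ee|force'; python3 - <<'E'
from h import *
todo([*W(-63,-30),.059],YAW+np.pi/2)
E
```

```text
ee_pos: [0.5344, -0.0015, 0.0586]
force: [-7.2, -1.1, 6.9]
ee_pos: [0.5343, -0.0015, 0.0586]
force: [-10.5, -1.2, 9.9]
t 11.28 shift [-0.02 -0.05 -0.04] turn x -0.1 tilt x [-0.009 -0.    -1.   ] y [ 0.037 -0.999 -0.   ] z [-0.999 -0.037  0.009] q6 1.4 deck [-64.  -31.2] z 0.0586 F [-10.5  -1.2   9.9] M [-0.715  1.579 -0.547]
```

```bash
python3 -m pendant '[[-0.04,0,-0.02,0,0,0],[-0.04,0,-0.02,0,0,0]]'| egrep 'ee|force';python3 -m pendant '[[-0.04,0,-0.02,0,0,0],[0,0,-0.02,0,0,0]]'| egrep 'ee|force'; python3 - <<'E'
from h import *
todo([*W(-63,-30),.059],YAW+np.pi/2)
E
```

```text
ee_pos: [0.5363, -0.0013, 0.0596]
force: [-6.7, -1.5, -4.8]
ee_pos: [0.5362, -0.0009, 0.0601]
force: [-8.7, -0.9, -0.2]
t 11.62 shift [ 0.05 -0.03  0.03] turn x -0.1 tilt x [-0.01   0.001 -1.   ] y [ 0.037 -0.999 -0.001] z [-0.999 -0.037  0.01 ] q6 1.4 deck [-62.2 -30.7] z 0.0601 F [-8.7 -0.9 -0.2] M [-0.01   1.201 -0.228]
```

```bash
python3 -m pendant '[[-0.01,0,-0.03,0,0,0],[-0.01,0,-0.03,0,0,0]]'| egrep 'ee|force';python3 -m pendant '[[-0.01,0,-0.03,0,0,0],[-0.01,0,-0.03,0,0,0]]'| egrep 'ee|force'; python3 - <<'E'
from h import *
todo([*W(-63,-30),.059],YAW+np.pi/2)
E
```

```text
ee_pos: [0.5362, -0.001, 0.0603]
force: [-9.8, -2.6, -2.2]
ee_pos: [0.5362, -0.0009, 0.0604]
force: [-12.3, -2.2, -1.8]
t 11.95 shift [ 0.05 -0.03  0.03] turn x -0.0 tilt x [-0.016  0.001 -1.   ] y [ 0.037 -0.999 -0.001] z [-0.999 -0.037  0.016] q6 1.4 deck [-62.2 -30.7] z 0.0604 F [-12.3  -2.2  -1.8] M [-0.193  1.807 -0.362]
```

```bash
python3 -m pendant '[[-0.01,0,-0.04,0,0,0],[-0.01,0,-0.04,0,0,0]]'| egrep 'ee|force';python3 -m pendant '[[-0.02,0,-0.04,0,0,0],[-0.02,0,-0.02,0,0,0]]'| egrep 'ee|force'; python3 - <<'E'
from h import *
todo([*W(-63,-30),.059],YAW+np.pi/2)
E
```

```text
ee_pos: [0.5361, -0.0009, 0.0604]
force: [-15.9, -3.2, -0.2]
ee_pos: [0.536, -0.0009, 0.0605]
force: [-15.3, -3.5, -6.2]
t 12.28 shift [ 0.06 -0.03  0.03] turn x -0.0 tilt x [-0.024  0.001 -1.   ] y [ 0.037 -0.999 -0.002] z [-0.999 -0.037  0.024] q6 1.41 deck [-62.3 -30.7] z 0.0605 F [-15.3  -3.5  -6.2] M [-0.427  2.345 -0.384]
```

```bash
python3 -m pendant '[[0,0,0.2,0,0,0],[0,0,0.2,0,0,0],[0,0,0.4,0,0,0],[0,0,0.4,0,0,0],[-0.4,0,0,0,0,0],[-1,0,0,0,0,0],[-1,0,0,0,0,0],[-1,0,0,0,0,0],[-1,0,0,0,0,0],[-1,0,-0.5,0,0,0],[-1,0,-0.9,0,0,0],[-0.2,0,-0.9,0,0,0],[0,0,-0.9,0,0,0],[0,0,-0.9,0,0,0],[0,0,0,0,0,0],[0,0,0,0,0,0]]' ; cat >e.py <<'E'
from h import *
todo([*W(10,-30),.24],YAW+np.pi/2)
w=camera("wrist"); g=cv2.cvtColor(w["frame"],6)
cv2.imwrite("pics/w%d.png"%(get_obs()["time"]*100),w["frame"])
def edge(n,cols,r0,r1,z,sgn):
    P=[]
    for c in cols:
        d=np.diff(cv2.blur(g[r0:r1,c-2:c+3],(5,1))[:,2].astype(float))*sgn; P.append(plane(w,(c,r0+np.argmax(d)+.5),z))
    P=np.array([D(p) for p in P]); print(n,P.round(1).tolist())
c5=[60,450]
edge("fence top",[60,100,415,450],10,40,.092,-1)
edge("rail",[185,195,360,370],243,254,.092,1)
edge("tray near",[185,195,360,370],237,246,.075,-1)
for c in(100,110,405,412): print(c,list(map(int,g[22:48,c])))
E
python3 e.py
```

```text
time: 13.62
ee_pos: [0.6208, 0.0017, 0.23]
tool_rot: [2.204, 0.041, -2.201]
force: [-0.5, 0.1, -0.5]
gripper_width: 0.0854
t 13.62 shift [-0.4  -0.05  0.5 ] turn x -0.0 tilt x [ 0.001 -0.    -1.   ] y [ 0.037 -0.999  0.   ] z [-0.999 -0.037 -0.001] q6 1.42 deck [ 22.5 -31.3] z 0.23 F [-0.5  0.1 -0.5] M [0.012 0.03  0.   ]
fence top [[179.1, 152.4], [182.8, 118.5], [179.1, -143.1], [179.2, -172.3]]
rail [[-24.2, 69.5], [-24.2, 59.0], [-24.0, -115.4], [-23.9, -126.0]]
tray near [[-27.2, 75.1], [-27.2, 63.9], [-28.2, -120.2], [-28.2, -131.4]]
100 [213, 219, 232, 239, 240, 240, 239, 239, 239, 238, 239, 239, 238, 238, 239, 238, 240, 234, 213, 156, 96, 70, 75, 76, 90, 105]
110 [213, 222, 235, 240, 240, 240, 240, 240, 239, 239, 238, 239, 238, 239, 238, 239, 240, 235, 213, 159, 96, 68, 73, 74, 92, 106]
405 [227, 206, 225, 242, 242, 240, 240, 240, 241, 240, 240, 239, 238, 239, 239, 239, 238, 243, 232, 192, 130, 76, 73, 78, 73, 99]
412 [225, 203, 224, 242, 241, 241, 240, 241, 240, 239, 240, 239, 239, 239, 239, 238, 238, 241, 232, 193, 134, 74, 72, 75, 74, 99]
```

```bash
ls -t pics|head -1; python3 - <<'E'
from h import *
w=camera("wrist");cv2.imwrite("pics/w6.png",w["frame"])
g=cv2.cvtColor(w["frame"],6)
for c in(60,100,110,405,415,450): print(c,38,list(map(int,g[38:62,c])))
for c in(190,365): print(c,240,list(map(int,g[240:276,c])))
E
```

```text
w1366.png
60 38 [210, 155, 95, 67, 77, 78, 77, 80, 78, 69, 56, 55, 55, 55, 56, 54, 58, 54, 51, 46, 98, 119, 113, 112]
100 38 [212, 159, 99, 70, 77, 74, 81, 105, 109, 109, 102, 76, 68, 73, 70, 75, 73, 72, 71, 73, 73, 71, 68, 67]
110 38 [214, 162, 98, 68, 74, 76, 80, 105, 110, 106, 101, 82, 62, 88, 108, 112, 99, 137, 144, 140, 141, 138, 139, 137]
405 38 [232, 195, 133, 77, 74, 74, 71, 102, 115, 105, 104, 134, 107, 57, 99, 117, 104, 167, 166, 149, 152, 150, 152, 148]
415 38 [233, 197, 134, 76, 72, 75, 74, 102, 116, 109, 106, 95, 73, 63, 97, 97, 78, 67, 81, 85, 76, 71, 63, 57]
450 38 [234, 198, 141, 83, 73, 77, 76, 77, 80, 76, 61, 52, 53, 55, 54, 52, 57, 54, 57, 53, 48, 97, 119, 117]
190 240 [159, 104, 109, 152, 219, 237, 181, 122, 129, 132, 133, 133, 118, 171, 232, 243, 242, 241, 241, 238, 239, 239, 240, 249, 214, 119, 105, 115, 117, 123, 90, 30, 11, 22, 27, 19]
365 240 [180, 101, 116, 85, 203, 240, 196, 137, 124, 131, 131, 134, 126, 153, 229, 247, 244, 242, 241, 240, 241, 240, 240, 246, 224, 140, 107, 115, 114, 117, 117, 123, 123, 132, 113, 98]
```

View pics/w6.png

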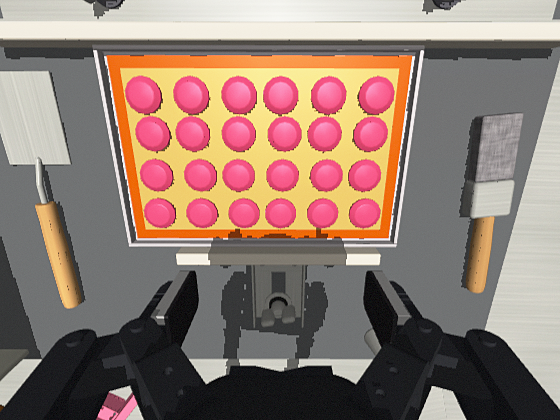

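The tray's far edge now runs parallel to the fence with at most about 1 px of gap at both ends. The rail is flush on the near edge (rows 247 and 253, left and right alike). Next I'll check the numbers and measure the screw.

```bash
python3 - <<'E'
from h import *
w=camera("wrist");Q=lambda n,u,z:print(n,D(plane(w,u,z)).round(1))
for n,u,z in[("ft",(100,39.4),.092),("ft",(415,40.2),.092),("fb",(60,47.2),.06),("fb",(450,48.),.06),("tf",(100,44.4),.075),("tf",(415,44.5),.075),("tn",(190,246.8),.075),("tn",(365,247),.075),("rail",(190,252.9),.092),("rail",(365,253.1),.092)]: Q(n,u,z)
todo([*W(-135,-30),.20],YAW+np.pi/2)
E
```

```text
ft [164.2 121.7]
ft [ 164.2 -144.8]
fb [164.3 178.2]
fb [ 164.4 -192. ]
tf [163.8 131.7]
tf [ 164.3 -152.2]
tn [-36.8  70.4]
tn [ -36.8 -126.3]
rail [-35.8  65.3]
rail [ -35.8 -121.5]
t 13.77 shift [ 1.19 -0.04  6.22] turn x -0.0 tilt x [-0. -0. -1.] y [ 0.037 -0.999  0.   ] z [-0.999 -0.037  0.   ] q6 1.42 deck [ 20.6 -31.2] z 0.2298 F [ 0.6  0.5 -0.2] M [-0.03   0.04  -0.031]
```

Step 1 holds: fence at x 164.3, tray far edge 163.8/164.3, rail −35.8 at both ends. Next is the screw: move behind it, lower, and look.

```bash
python3 -m pendant '[[0,0,0.5,0,0,0],[0,0,1,0,0,0],[0,0,1,0,0,0],[0,0,1,0,0,0],[0.3,0,1,0,0,0],[0.5,0,1,0,0,0],[0.4,0,0.7,0,0,0],[0,0,0,0,0,0],[0,0,0,0,0,0]]' 0.5; python3 - <<'E'
from h import *
w=camera("wrist");cv2.imwrite("pics/w7f.png",w["frame"])
u=proj(w,np.r_[W(-115,-30),.103]);print(u)
x,y=int(u[0])-50,int(u[1])-40
cv2.imwrite("pics/w7.png",cv2.resize(w["frame"][y:y+80,x:x+100],(600,480),interpolation=2));print(x,y,"scale 6")
todo([*W(-114.5,-30),.165],YAW+np.pi/2)
E
```

```text
time: 14.52
ee_pos: [0.4636, -0.004, 0.1997]
tool_rot: [2.204, 0.04, -2.202]
force: [0.9, -0.8, -0.1]
gripper_width: 0.0423
[279.3974417  193.87459511]
229 153 scale 6
t 14.57 shift [ 1.41 -0.05 -0.74] turn x -0.0 tilt x [ 0.003 -0.    -1.   ] y [ 0.037 -0.999  0.   ] z [-0.999 -0.037 -0.003] q6 1.38 deck [-133.1  -31.3] z 0.2002 F [1.3 0.1 0.4] M [ 0.021 -0.019  0.035]
```

View pics/w7.png

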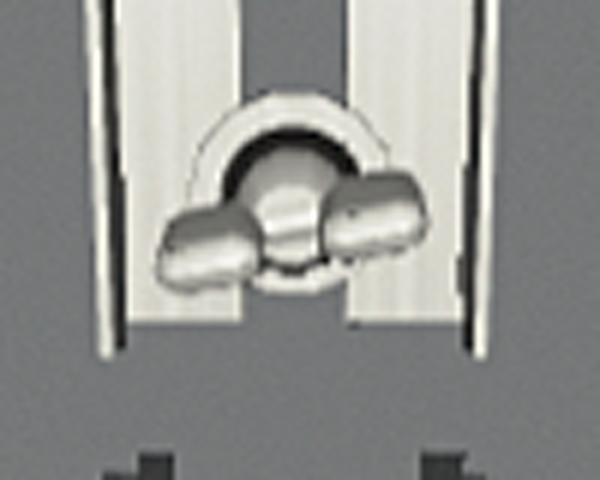

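The close view shows the wings as bright tops centred at crop (208,262) and (375,232), tilted about 0.18 rad from the deck's y.

```bash
python3 - <<'E'
from h import *
w=camera("wrist")
print("cam",D(-np.array(w["R"]).T@w["t"]))
f=lambda a,b:(229+a/6,153+b/6)
for z in(.102,.104):
    a,b=plane(w,f(160,268),z),plane(w,f(424,226),z);v=a-b;print(z,D((a+b)/2),(a+b)[:2]/2,np.arctan2(v[1],v[0]),np.linalg.norm(v))
    a,b=plane(w,f(208,250),z),plane(w,f(375,218),z);v=a-b;print(z,D((a+b)/2),(a+b)[:2]/2,np.arctan2(v[1],v[0]),np.linalg.norm(v))
todo([.4848,-.0022,.165],1.79-np.pi/2)
E
```

```text
cam [-48.47945821 -30.8241048 ]
0.102 [-113.76425105  -28.73964519] [ 0.48455554 -0.00089295] 1.772194562595982 0.03818273741314591
0.102 [-111.84730828  -28.70939302] [ 0.48647    -0.00079085] 1.8042502526896698 0.02423678586517799
0.104 [-113.22527019  -28.75685416] [ 0.48509478 -0.00088994] 1.7721945625959834 0.037867506810761016
0.104 [-111.32415339  -28.72685175] [ 0.48699344 -0.00078868] 1.8042502526896687 0.02403669081894058
t 14.62 shift [ 1.42 -0.06 -0.74] turn x 79.6 tilt x [ 0.003 -0.    -1.   ] y [ 0.037 -0.999  0.001] z [-0.999 -0.037 -0.003] q6 1.38 deck [-132.3  -31.4] z 0.2003 F [-0.   0.4  0.4] M [ 0.008 -0.025 -0.047]
```

```bash
python3 -m pendant '[[0,-0.1,-0.4,0,0,0],[0,0,-0.33,0,0,0],[0,0,0,-7.1,0,0],[0,0,0,-7.1,0,0],[0,0,0,-7.1,0,0],[0,0,0,-7.1,0,0],[0,0,0,-7.1,0,0],[0,0,0,-7.1,0,0],[0,0,0,-7.1,0,0],[0,0,0,-7.1,0,0],[0,0,0,-7.1,0,0],[0,0,0,-7.1,0,0],[0,0,0,-7.1,0,0],[0,0,0,-7.1,0,0],[0,0,0,-7.1,0,0],[0,0,0,-7.1,0,0],[0,0,0,0,0,0],[0,0,0,0,0,0]]' 0.5; python3 - <<'E'
from h import *
todo([.4848,-.0012,.11],1.775-np.pi/2)
E
```

```text
time: 16.12
ee_pos: [0.4846, -0.0009, 0.1992]
tool_rot: [1.062, 1.296, -1.062]
force: [0.7, -0.5, 0.7]
gripper_width: 0.0428
t 16.12 shift [3.57 0.   0.01] turn x -0.3 tilt x [ 0.001 -0.    -1.   ] y [0.98  0.197 0.001] z [ 0.197 -0.98   0.   ] q6 -0.34 deck [-113.8  -28.8] z 0.1992 F [ 0.7 -0.5  0.7] M [-0.018 -0.012  0.023]
```

```bash
python3 -m pendant '[[0.5,0,0,0,0,0],[0.9,0,0,0,0,0],[0.9,0,0,0,0,0],[0.8,0,0,0,0,0],[0.6,0,0,0,0,0],[0.4,0,0,0,0,0],[0.2,0,0,0,0,0],[0,0,0,0,0,0],[0,0,0,0,0,0]]' 0.5; python3 - <<'E'
from h import *
todo([.4848,-.0012,.092],1.775-np.pi/2)
w=camera("wrist");cv2.imwrite("pics/w8.png",w["frame"])
E
```

```text
time: 16.87
ee_pos: [0.4838, -0.001, 0.092]
tool_rot: [1.061, 1.297, -1.06]
force: [0.3, -0.3, 0.2]
gripper_width: 0.0427
t 16.87 shift [-0.    0.04  0.02] turn x -0.2 tilt x [ 0.001 -0.    -1.   ] y [0.98  0.199 0.   ] z [ 0.199 -0.98   0.   ] q6 -0.35 deck [-114.5  -28.8] z 0.092 F [ 0.3 -0.3  0.2] M [ 0.03   0.008 -0.067]
```

View pics/w8.png

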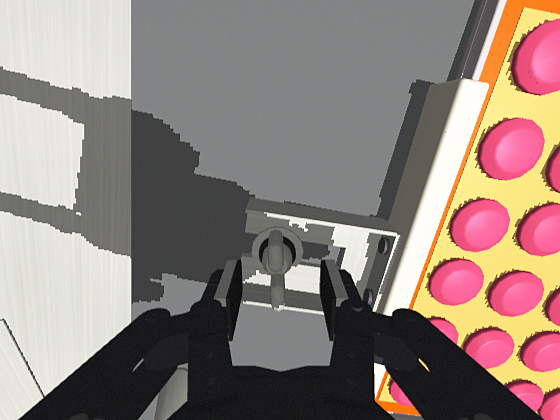

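The open fingers stand either side of the wings: wing line at column 278, fingertips at columns 238 and 325. Closing now.

```bash
python3 -m pendant '[[0,0,0,0,0,0],[0,0,0,0,0,0],[0,0,0,0,0,0],[0,0,0,0,0,0],[0,0,0,0,0,0],[0,0,0,0,0,0]]' 0 60; python3 - <<'E'
from h import *
todo([.4848,-.0012,.092],1.775-np.pi/2)
E
```

```text
time: 17.42
ee_pos: [0.4818, -0.0013, 0.0925]
tool_rot: [1.057, 1.299, -1.061]
force: [-3.8, -1.1, 5.2]
gripper_width: 0.0056
t 17.42 shift [0.02 0.12 0.02] turn x -0.1 tilt x [-0.002 -0.001 -1.   ] y [ 0.98   0.201 -0.002] z [ 0.201 -0.98   0.001] q6 -0.35 deck [-116.6  -29.1] z 0.0925 F [-3.8 -1.1  5.2] M [-0.18   0.586  0.185]
```

```bash
python3 -m pendant '[[0,-0.1,0,0,0,0],[0,0,0,0,0,0]]' |egrep 'ee|force|width'; python3 -m pendant '[[0.007,0,0,4,0,0],[0.007,0,0,4,0,0],[0.007,0,0,4,0,0]]' | egrep 'force|width'; python3 - <<'E'
from h import *
todo([.4848,-.0012,.092],1.775-np.pi/2)
E
```

```text
ee_pos: [0.4815, -0.0014, 0.0926]
force: [0.9, 1.2, 2.8]
gripper_width: 0.0056
force: [-1.0, 1.0, 4.5]
gripper_width: 0.0057
t 17.83 shift [ 0.    0.14 -0.01] turn x -12.3 tilt x [ 0.002 -0.    -1.   ] y [ 1.    -0.011  0.002] z [-0.011 -1.     0.   ] q6 -0.14 deck [-117.   -29.2] z 0.092 F [-1.   1.   4.5] M [0.091 0.026 0.276]
```

The moment is 0.276 N m, which is the free-running drag. I'll go on in small steps and watch it.

```bash
cat > m.py <<'E'
from h import *
o=get_obs();R=Ro.from_rotvec(o["tool_rot"]).as_matrix()
print("t %.2f head %.3f z %.4f w %.4f"%(o["time"],np.arctan2(R[1,1],R[0,1]),o["ee_pos"][2],o["gripper_width"]),"F",o["force"].round(1),"M",o["moment"].round(3),"q6",round(o["qpos"][5],2))
E
python3 -m pendant '[[0.007,0,0,4,0,0],[0.007,0,0,4,0,0]]' >/dev/null; python3 m.py
python3 -m pendant '[[0.007,0,0,4,0,0],[0.007,0,0,4,0,0]]' >/dev/null; python3 m.py
python3 -m pendant '[[0.007,0,0,4,0,0],[0.007,0,0,4,0,0]]' >/dev/null; python3 m.py
```

```text
t 18.00 head -0.151 z 0.0917 w 0.0053 F [-0.5  0.7  4.4] M [0.105 0.057 0.288] q6 0.0
t 18.17 head -0.291 z 0.0914 w 0.0057 F [-1.1  0.2  6.5] M [0.084 0.217 0.268] q6 0.14
t 18.33 head -0.430 z 0.0912 w 0.0061 F [-2.   0.4  7.5] M [0.22  0.232 0.371] q6 0.28
```

```bash

python3 -m pendant '[[0.007,0,0,4,0,0]]' >/dev/null; python3 m.py
python3 -m pendant '[[0.007,0,0,4,0,0]]' >/dev/null; python3 m.py
```

```text
t 18.42 head -0.500 z 0.0911 w 0.0054 F [-3.   0.6  8.8] M [0.182 0.279 0.318] q6 0.35
t 18.50 head -0.570 z 0.0910 w 0.0054 F [-1.   0.7  9.9] M [0.199 0.352 0.38 ] q6 0.42
```

```bash

python3 -m pendant '[[0.004,0,0,4,0,0]]' >/dev/null; python3 m.py
python3 -m pendant '[[0.004,0,0,4,0,0]]' >/dev/null; python3 m.py
```

```text
t 18.58 head -0.639 z 0.0909 w 0.0058 F [-2.2  1.6  9.3] M [0.231 0.365 0.358] q6 0.49
t 18.67 head -0.709 z 0.0908 w 0.0055 F [-1.9  1.5  9.9] M [0.267 0.36  0.38 ] q6 0.56
```

```bash

python3 -m pendant '[[0.004,0,0,3,0,0]]' >/dev/null; python3 m.py
python3 -m pendant '[[0.004,0,0,3,0,0]]' >/dev/null; python3 m.py
```

```text
t 18.75 head -0.761 z 0.0907 w 0.0054 F [-2.1  1.7  9. ] M [0.226 0.433 0.428] q6 0.61
t 18.83 head -0.813 z 0.0907 w 0.0060 F [-2.9  0.6  9.7] M [0.24  0.442 0.419] q6 0.67
```

The moment is now 0.42 N m (0.15 above free running), so I estimate 55–60 N of clamping load. I'll release, raise, and check.

```bash
python3 -m pendant '[[0,0,0,0,0,0],[0,0,0,0,0,0],[0,0,0,0,0,0],[0,0,0,0,0,0]]' 0.4; python3 -m pendant '[[-0.3,0,0,0,0,0],[-0.8,0,0,0,0,0],[-1,0,0,0,0,0],[-1,0,0,0,0,0],[-1,0,0,0,0,0],[-0.8,0,0,7,0,0],[-0.6,0,0,7,0,0],[0,0,0,7,0,0],[0,0,0,7,0,0],[0,0,0,7,0,0],[0,0,0,7,0,0],[0,0,0,0,0,0],[0,0,0,0,0,0]]' ; python3 - <<'E'
from h import *
todo([*W(20,-30),.23],YAW+np.pi/2)
E
```

```text
time: 19.17
ee_pos: [0.4805, -0.0015, 0.0893]
tool_rot: [1.777, 0.709, -1.777]
force: [-0.2, 0.2, -0.8]
gripper_width: 0.0341
time: 20.25
ee_pos: [0.4806, -0.0015, 0.2273]
tool_rot: [2.207, 0.033, -2.206]
force: [0.2, -0.5, -0.3]
gripper_width: 0.034
t 20.25 shift [-0.11 -0.01 -5.51] turn x -0.4 tilt x [ 0. -0. -1.] y [ 0.03 -1.    0.  ] z [-1.   -0.03 -0.  ] q6 1.39 deck [-117.7  -29.2] z 0.2273 F [ 0.2 -0.5 -0.3] M [-0.014 -0.029 -0.005]
```

```bash
python3 -m pendant '[[0,0,-0.5,0,0,0],[0,0,-1,0,0,0],[0,0,-1,0,0,0],[0,0,-1,0,0,0],[0,0,-1,0,0,0],[0,0,-0.7,0,0,0],[0,0,-0.3,0,0,0],[0,0,0,0,0,0],[0,0,0,0,0,0]]' 1; python3 - <<'E'
from h import *
w=camera("wrist");cv2.imwrite("pics/w9.png",w["frame"])
E
```

```text
time: 21.0
ee_pos: [0.6177, 0.0023, 0.2264]
tool_rot: [2.206, 0.03, -2.21]
force: [0.9, 0.1, 1.1]
gripper_width: 0.0851
```

View pics/w9.png

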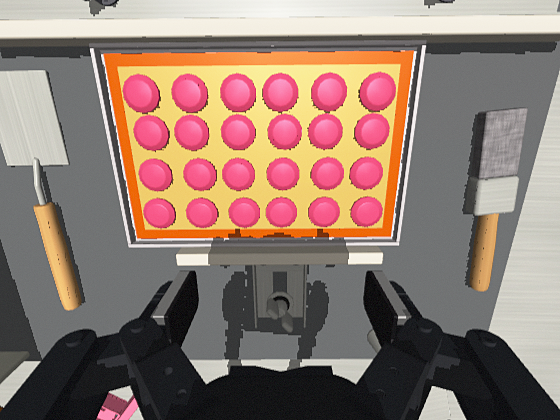

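The tray still lies along the fence, the rail is flush, the wings have turned clockwise, and the bystanders look untouched. One numeric check, then hand in.

```bash
python3 - <<'E'
from h import *
from cell import robot
w=camera("wrist");g=cv2.cvtColor(w["frame"],6).astype(int)
def e(c,r0,r1,s): return r0+np.argmax(s*np.diff(g[r0:r1,c-2:c+3].mean(1)))+.5
for n,c,r0,r1,s,z in[("fence",60,30,50,-1,.092),("fence",450,30,50,-1,.092),("tray near",190,243,250,-1,.075),("tray near",365,243,250,-1,.075),("rail",190,249,258,1,.092),("rail",365,249,258,1,.092)]:
    print(n,D(plane(w,(c,e(c,r0,r1,s)),z)).round(1))
print(get_obs()["force"].round(1)); robot.sign_off()
E
```

```text
fence [164.5 152.2]
fence [ 164.9 -172.6]
tray near [-36.1  70.6]
tray near [ -35.4 -123.8]
rail [-35.   65.5]
rail [ -35.5 -119.1]
[-0.2  0.5  0.1]
the job is handed in; nothing more can be done
```

The guide is set to the tray and locked, and the job was handed in at about 21 s of the 70 s allowed. No verdict came back, so the results below are my own measurements.

- **Guide and tray:** The open fingers straddled the foot and pushed the rail, with wrist force peaking at about 16 N. The first push left the tray's −y end about 4 mm short of the fence, because my deck yaw was about 0.01 rad low. I corrected the yaw and pushed again.
- **Last position check:** In the final picture, the measured deck x values were:

| Edge | +y end (mm) | −y end (mm) | Target (mm) |
|---|---|---|---|
| Fence face | 164.5 | 164.9 | 165 |
| Tray near edge | −36.1 | −35.4 | −35 |
| Rail face | −35.0 | −35.5 | −35 |

- **Screw:** I gripped the wings at 60 N and turned the screw about 1.0 rad clockwise. The moment rose from about 0.275 N m running free to about 0.42 N m, which suggests 55 to 60 N of clamping load. Single moment readings scattered by about ±0.04 N m (roughly ±15 N), and the load could not be measured directly.
- **At hand-in:** The gripper was clear and the wrist force was near zero. The brush and spatula looked unmoved in the last picture. I did not re-measure the nozzles.

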